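# Trace a cam edge with a stylus and drag hand

### The job

Run a check trace of the cam: swing the red drag hand clockwise (seen from above) back to its stop at the blue zero line, then take the yellow-handled stylus from its blue pad and set the foot of its steel shank against the edge of the dark cam, just on the clockwise side of the hand. Keeping the foot in light contact with the edge all the way, follow the edge counterclockwise round the nose, so that the stylus pushes the hand along until the hand points into the green band and not past it. Then stand the stylus upright on its blue pad again, leaving the hand in the band and the brass weight, glue stick and cork undisturbed.

Things in the scene. Friction and masses are not known exactly. Their poses are not given: they have to be found in the camera images.
- cam: Fixed dark cam on a fixed white aluminium disc (190 mm across, its top 10 mm above the table). Origin: centre of the cam's underside, on the disc's top and on the axis of cam, disc and drag hand; z up; x points at the cam's nose. On the disc's rim, 77 to 92 mm from the axis: blue zero line at -100 degrees from x and green band, 16 degrees wide, centred at +86 (counterclockwise from above).
- nose_centre (a point): Centre of the cam's nose, 42 mm out along the cam's x, 10 mm above the table. The dark steel cam is 14 mm thick (10 to 24 mm above the table) with an upright edge: a base circle of radius 42 mm round the cam's axis and a nose circle of radius 16 mm round this point, joined by straight flanks tangent to both (flank normals at +51.7 and -51.7 degrees from x).
- drag_hand (a joint): Red drag hand turning on the cam's axis. Value in rad: 0 at its built-in stop on the blue zero line, growing counterclockwise from above, so the arm points at (value - 1.745) from the cam's x; green band 3.11 to 3.39; far stop 3.75. Friction 0.015 N m: it stays where left.
- pointer_tip (a point): Point on the red drag hand's centre line 78 mm from its axis, half-way up, 34 mm above the table. The arm is 8 mm wide and 12 mm tall (28 to 40 mm above the table, 4 mm clear of the cam's top) and reaches 79 mm from the axis.
- push_pin (a point): Middle of the upright black pin on the red drag hand by which it is pushed round to zero: 8 mm across, standing 40 to 58 mm above the table (this point at 49 mm), 36 mm from the axis on the hand's centre line. The hub on the axis is 22 mm across and ends 42 mm above the table.
- stylus_grip (a point): Grip point of the loose stylus, half-way up its yellow handle, a cylinder 20 mm across and 56 mm long (50 to 106 mm above the stylus's bottom; this point 78 mm above it). z runs up the stylus. It weighs about 0.2 kg, is 106 mm tall, and stands by itself.
- stylus_foot (a point): Centre of the underside of the stylus, 78 mm below the grip point on its axis. The plain round steel shank, 16 mm across and 50 mm tall, runs on the cam edge with its foot and pushes the hand higher up. To trace, carry the underside 2 to 6 mm above the disc, 12 to 16 mm above the table.
- stylus: The stylus; origin as point stylus_foot.
- pad: Fixed blue round parking pad, 64 mm across, 4 mm thick, where the stylus stands at the start and at the end. Origin: centre of its underside.
- gooseneck_lamp: Fixed black gooseneck lamp that stands between the cam and the pad; do not run into it. Origin on the table under its middle; its foot is 200 mm behind this (away from the robot), its head 230 mm before it, and the neck between them is up to 201 mm high and bows up to 110 mm to the robot's right: carry things over it.
- weight_100g: Bystander: brass weight, 22 mm across, 30 mm tall, loose. Origin at its underside.
- glue_stick: Bystander: yellow and green glue stick standing upright, 26 mm across, 84 mm tall, loose. Origin at its underside.
- cork: Bystander: cork, 26 mm across, 24 mm tall, loose. Origin at its underside.
Things that resemble listed ones, but are neither listed nor needed, are in the scene too. What is shaped like the stylus but pink or white is not meant.

How it is judged:
On the way, in this order (a step that is already met when the one before it is completed fails the run):
1. the red hand is swung back to zero (value of joint drag_hand below 0.08 rad and velocity of joint drag_hand between -0.1 and 0.1 rad/s), for 0.2 s.
2. the stylus foot touches the cam edge behind the hand (clockwise of it), the hand still near zero (value of joint drag_hand below 0.24 rad and contact force between stylus and cam above 0.2 N and x of stylus_foot in the frame of cam below -0.01 m and y of stylus_foot in the frame of cam below -0.02 m and z of stylus_foot in the frame of cam between -0.003 and 0.012 m), for 0.05 s.
3. the stylus foot is against the cam edge while it pushes the hand through sector 1 of 7 (0.25 to 0.64 rad) (value of joint drag_hand between 0.25 and 0.642857 rad and contact force between stylus and cam above 0.2 N and z of stylus_foot in the frame of cam between -0.003 and 0.012 m), for 0.05 s.
4. the stylus foot is against the cam edge while it pushes the hand through sector 2 of 7 (0.64 to 1.04 rad) (value of joint drag_hand between 0.642857 and 1.03571 rad and contact force between stylus and cam above 0.2 N and z of stylus_foot in the frame of cam between -0.003 and 0.012 m), for 0.05 s.
5. the stylus foot is against the cam edge while it pushes the hand through sector 3 of 7 (1.04 to 1.43 rad) (value of joint drag_hand between 1.03571 and 1.42857 rad and contact force between stylus and cam above 0.2 N and z of stylus_foot in the frame of cam between -0.003 and 0.012 m), for 0.05 s.
6. the stylus foot is against the cam edge while it pushes the hand through sector 4 of 7 (1.43 to 1.82 rad) (value of joint drag_hand between 1.42857 and 1.82143 rad and contact force between stylus and cam above 0.2 N and z of stylus_foot in the frame of cam between -0.003 and 0.012 m), for 0.05 s.
7. the stylus foot is against the cam edge while it pushes the hand through sector 5 of 7 (1.82 to 2.21 rad) (value of joint drag_hand between 1.82143 and 2.21429 rad and contact force between stylus and cam above 0.2 N and z of stylus_foot in the frame of cam between -0.003 and 0.012 m), for 0.05 s.
8. the stylus foot is against the cam edge while it pushes the hand through sector 6 of 7 (2.21 to 2.61 rad) (value of joint drag_hand between 2.21429 and 2.60714 rad and contact force between stylus and cam above 0.2 N and z of stylus_foot in the frame of cam between -0.003 and 0.012 m), for 0.05 s.
9. the stylus foot is against the cam edge while it pushes the hand through sector 7 of 7 (2.61 to 3.00 rad) (value of joint drag_hand between 2.60714 and 3 rad and contact force between stylus and cam above 0.2 N and z of stylus_foot in the frame of cam between -0.003 and 0.012 m), for 0.05 s.
10. the hand stands in the green band, the stylus still against the cam edge (value of joint drag_hand between 3.11 and 3.39 rad and contact force between stylus and cam above 0.2 N and z of stylus_foot in the frame of cam between -0.003 and 0.012 m), for 0.05 s.
At the end, for the whole second after the job is handed in: The red hand rests in the green band (3.11 to 3.39 rad) and the stylus stands upright (within 0.08 rad) and at rest on its pad, its axis within 22 mm of the pad's centre (value of joint drag_hand between 3.11 and 3.39 rad and velocity of joint drag_hand between -0.05 and 0.05 rad/s and horizontal distance between stylus_foot and pad below 0.022 m and z of stylus_foot in the frame of pad between 0.001 and 0.007 m and angle between stylus_foot's own z axis and vertical below 0.08 rad and linear speed of stylus below 0.02 m/s); the robot touches nothing.
It fails at once if the weight 100g is moved more than 20 mm (distance of weight_100g from where it was at the start of the episode above 0.02 m).
It fails at once if the glue stick is moved more than 20 mm (distance of glue_stick from where it was at the start of the episode above 0.02 m).
It fails at once if the cork is moved more than 20 mm (distance of cork from where it was at the start of the episode above 0.02 m).
It fails at once if the stylus is pressed on the cam with more than 40 N (contact force between stylus and cam above 40 N).
It also fails if it takes over 72 s, if anything falls off the work surface, if the arm or the gripper's body presses on something with over 40 N, if the wrist force passes 120 N, or if a joint passes its speed limit or range.

### The arm

A 6-joint arm with a two-finger parallel gripper is mounted at the origin on a cart in front of the work surface, level with it; the furniture and walls round the work are solid. World frame = base frame: x ahead of the robot, y to its left, z up, the work surface at z = 0. Lengths are in m, angles in rad, forces in N, time in s.
With the tool pointing down it reaches from about 0.15 to 0.775 m from the base axis. Payload 6.1 kg.
Tool frame: the origin (TCP) lies midway between the tips of the shut fingers; the grasp point (between the pads) lies 19 mm behind it; z points along the fingers, y is the line along which they close (so a half turn about z gives the same grasp; the last joint's range is limited). The gripper opens to 85 mm and grips with 20 to 120 N. Pads are 22 mm wide; open, the fingers measure 114 mm over their backs; the gripper's body (76 mm by 85 mm) begins 54 mm behind the grasp point. The pads swing forward as they close: fully open they stand 13 mm farther back than shut.
Start: joints at [1.262, 0.126, -0.04, 1.405, 0, 1.571], TCP at [0.16, 0.5, 0.231] pointing down, gripper open.
Joint ranges: [-2.72, 2.72], [-0.95, 1.95], [-1.27, 1.35], [-1.78, 2.02], [-1.46, 1.47], [-3.14, 3.14]. Speed limits (rad/s): [2.39, 2.39, 3.01, 3.14, 3.14, 3.14].

### API

Orientations are given as a unit quaternion [x, y, z, w].
In Python, from cell import env, imaging gives the robot as it stands. The module is installed in compiled form; this text tells all that it offers.
- The arm moves only by the tool arm_command, never from a script. Its argument "series" is a list of rows, each a list of 2 entries, a list of its own where there are three numbers: the shift along the tool's x, y, z in cm, then the turn about the tool's z in rad. A call has 1 to 20 rows; each row shifts and turns the commanded pose from where the row before left it, along the tool's axes as they then stand; what a row does not reach is not made up. A row lasts 1/10 s, in which the tool goes at most 50 mm and 8.59 degrees, less where a joint would pass 70% of its speed; a pose out of reach is approached as far as the arm can. A call is refused whole if a number of a shift passes 5 or a number of a turn 0.15, either way. A call with a gripper value outside its range is refused whole. "hand" is the opening in per cent of the stroke, from 0 (shut) to 100 (fully open), set as the call begins (left out, the last holds). The fingers move at their own pace and stop on an object; the grip force is fixed at half the most. Time passes only in rows, so rows that do not move let the fingers close. It gives the time, the measured TCP pose, the force, the opening and the grip force at its end, in the units of the state.
- env.get_obs(): the state, without advancing time (a new reading comes with each control period).
- imaging.snapshot(name): name is "scene" or "top" or "wrist"; returns (picture, depth): 480x640x3 uint8, red, green, blue; 480x640 float32, m along the optical axis (not along the pixel's ray), 0 where there is no reading.
- imaging.calibration(name): a dict with "camera_matrix" (3x3 intrinsics, pixels), "world_from_camera" (4x4, takes a point from camera to world coordinates). Camera axes: x right, y down, z forward; pixel columns grow to the right and rows downward; lengths in m; the calibration is good to about 2 mm. A picture is of the moment at which its call begins: read the wrist's pose just before it. calibration takes no time and is no camera call; for the wrist camera it gives the pose at the moment of the call.
- env.hand_in(): hands the job in; it is judged then, once.
The state is a dict: "time": time; "q": joint angles; "joint_velocities": joint speeds; "joint_efforts": joint torques, N m; "eef_pos": TCP position; "eef_rot": TCP orientation; "force": force on the tool from outside, world axes, zero at the start; "ft_torque": the same for the moment, N m; "opening": finger opening in m; "finger_force": force on a finger pad.
Only numpy, scipy, OpenCV 4.12 (cv2) and the standard library are available. Lean on these libraries where they do the work, as an engineer would, in place of code of your own. Each camera call takes 0.05 s, during which the arm holds its last target. There are 200 camera calls.

## Working session

There is one attempt and no reset: what is moved stays moved. The work goes in short steps, Python scripts to look and compute and a tool call to move; the robot and the scene stay as the last step left them, time stands still between calls to the robot, and variables do not carry over. Pictures are saved under pics/ and viewed, at most 12 in all, crops included, and the job is handed in when it is done.

Besides the shell and the picture viewer there is one more tool, called after "Request:" as a command line: name --argument value ..., lists and objects as JSON in quotes. arm_command: Moves the arm, as the interface text tells. Its arguments: {"type":"object","properties":{"series":{"type":"array"},"hand":{"type":"number"}},"required":["series"]}

```bash
mkdir -p pics
cat > h.py <<'E'
import numpy as np, cv2
from cell import env, imaging
def snap(n,f=None):
    c=imaging.calibration(n); im,d=imaging.snapshot(n)
    if f: cv2.imwrite('pics/'+f,im[:,:,::-1])
    return im,d,c
def ray(c,u,v,z):
    K=np.array(c["camera_matrix"]);T=np.array(c["world_from_camera"])
    r=T[:3,:3]@np.linalg.solve(K,[u,v,1.]);o=T[:3,3]
    return o+r*(z-o[2])/r[2]
def proj(c,p):
    K=np.array(c["camera_matrix"]);T=np.array(c["world_from_camera"])
    q=K@(T[:3,:3].T@(np.array(p)-T[:3,3]));return q[:2]/q[2]
E
python3 - <<'E'
from h import *
for n in("top","scene"):
    im,d,c=snap(n,n+'0.png'); np.savez('pics/'+n+'0.npz',im=im,d=d,K=c["camera_matrix"],T=c["world_from_camera"]); print(n,np.round(c["world_from_camera"],3).tolist())
o=env.get_obs();print(o["eef_pos"],o["eef_rot"],o["opening"],o["time"])
E
```

```text
top [[0.002, -0.987, 0.163, 0.335], [-1.0, -0.0, 0.012, 0.08], [-0.012, -0.163, -0.986, 1.334], [0.0, 0.0, 0.0, 1.0]]
scene [[0.875, 0.292, -0.387, 1.024], [0.484, -0.501, 0.717, -0.827], [0.015, -0.815, -0.58, 0.808], [0.0, 0.0, 0.0, 1.0]]
[0.1594668  0.49981953 0.23061018] [ 1.53802034e-01  9.88101429e-01 -7.00716892e-04 -9.80049883e-05] 0.08509543510787031 0.1
```

View pics/top0.png

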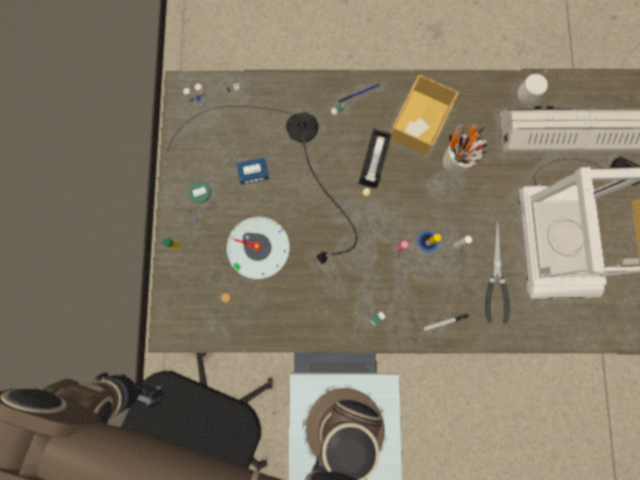

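View pics/scene0.png

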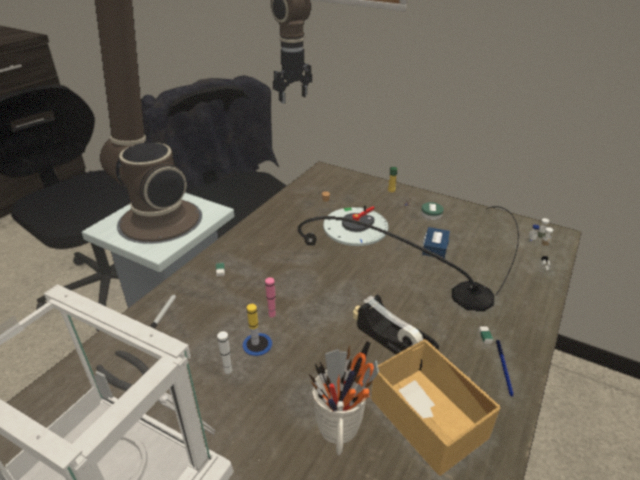

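The top view shows the disc at (258,248), the hand pointing left-up, the stylus on its pad at (430,241) with the pink lookalike at (403,245) and the white one at (463,241), the cork at (225,298), the glue stick at (168,242), and the lamp head at (322,257). The scene view agrees.

Run:
```python
from h import *
D=np.load('pics/top0.npz');im=D['im'];c=dict(camera_matrix=D['K'],world_from_camera=D['T'])
hsv=cv2.cvtColor(im,cv2.COLOR_RGB2HSV)
def blobs(name,lo,hi,z,box,mn=8):
    m=cv2.inRange(hsv,lo,hi);k=np.zeros_like(m);x0,y0,x1,y1=box;k[y0:y1,x0:x1]=m[y0:y1,x0:x1]
    n,l,s,ce=cv2.connectedComponentsWithStats(k)
    for i in range(1,n):
        if s[i,4]>=mn: print(name,ce[i].round(1),s[i,4],s[i,2:4],ray(c,*ce[i],z).round(4))
B=(215,205,300,290)
print('f',c['camera_matrix'][0,0])
blobs('disc',(60,5,140),(120,60,255),.01,B)
blobs('green',(50,120,60),(85,255,255),.01,B)
blobs('blue',(100,90,60),(125,255,255),.01,B,1)
blobs('red',(0,150,120),(8,255,255),.034,B)
blobs('dark',(0,0,0),(180,255,90),.024,B)
blobs('pad',(100,150,60),(125,255,255),.004,(410,220,450,260))
blobs('yellow',(20,150,120),(35,255,255),.11,(410,220,450,260))
cv2.imwrite('pics/crop.png',cv2.resize(im[200:300,150:290,::-1],None,fx=5.6,fy=5.6,interpolation=cv2.INTER_CUBIC))
```

```text
f 441.24560958561216
disc [259. 250.] 1825 [60 60] [0.5119 0.2555 0.01  ]
green [236.5 266. ] 14 [4 5] [0.4634 0.3223 0.01  ]
red [253.  244.9] 53 [16  8] [0.5243 0.2706 0.034 ]
dark [263.7 245.1] 21 [ 5 11] [0.5249 0.2397 0.024 ]
pad [425.2 242.1] 70 [18 19] [ 0.5375 -0.2493  0.004 ]
yellow [435.1 238.2] 68 [11  9] [ 0.5325 -0.2513  0.11  ]
```

View pics/crop.png

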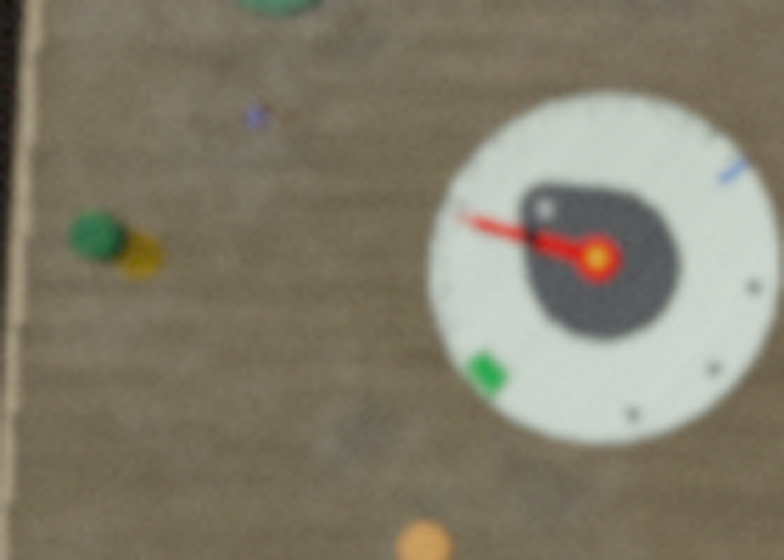

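The disc is centred near (258,248). From the green band and the zero line, the nose points at about 46° in world and the hand at about 72°, so its value is roughly 2.2. Next I'll move the wrist camera over the disc.

Request:
arm_command --series '[[[-3.4,-1.0,-0.2],0],[[-3.4,-1.0,-0.2],0],[[-3.4,-1.0,-0.2],0],[[-3.4,-1.0,-0.2],0],[[-3.4,-1.0,-0.2],0],[[-3.4,-1.0,-0.2],0],[[-3.4,-1.0,-0.2],0],[[-3.4,-1.0,-0.2],0],[[-3.4,-1.0,-0.2],0],[[-3.4,-1.0,-0.2],0],[[-3.4,-1.0,-0.2],0],[[-3.4,-1.0,-0.2],0],[[0,0,0],0],[[0,0,0],0]]' --hand 0

```text
time: 1.5
eef_pos: [0.512, 0.2613, 0.2545]
eef_rot: [0.155, 0.988, -0.0, -0.001]
force: [0.5, 0.9, -0.0]
opening: 0.0001
finger_force: 0.0
```

Run:
```python
from h import *
im,d,c=snap('wrist','w1.png');np.savez('pics/w1.npz',im=im,d=d,K=c["camera_matrix"],T=c["world_from_camera"])
print(np.round(c["world_from_camera"],3).tolist(),c["camera_matrix"][0,0],env.get_obs()["eef_pos"])
```

```text
[[0.306, 0.902, 0.305, 0.433], [0.952, -0.289, -0.099, 0.287], [-0.001, 0.32, -0.947, 0.397], [0.0, 0.0, 0.0, 1.0]] 352.85645431424183 [0.51138452 0.26180853 0.25478996]
```

View pics/w1.png

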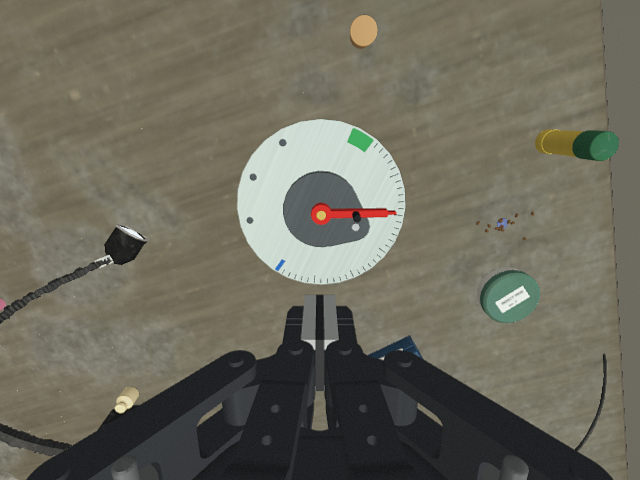

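The wrist view shows everything clearly: disc centred near (321,201), hub (321,214), pin (357,216), blue line (280,265) and green band (360,140).

Run:
```python
from h import *
D=np.load('pics/w1.npz');im=D['im'];c=dict(camera_matrix=D['K'],world_from_camera=D['T'])
hsv=cv2.cvtColor(im,cv2.COLOR_RGB2HSV)
def mask(lo,hi,box):
    m=cv2.inRange(hsv,lo,hi);k=np.zeros_like(m);x0,y0,x1,y1=box;k[y0:y1,x0:x1]=m[y0:y1,x0:x1];return k
def big(k):
    cs=cv2.findContours(k,cv2.RETR_EXTERNAL,cv2.CHAIN_APPROX_NONE)[0];return max(cs,key=cv2.contourArea)[:,0,:]
B=(225,110,415,295)
def cen(k): 
    y,x=np.nonzero(k);return x.mean(),y.mean(),len(x)
def circ(p):
    A=np.c_[2*p[:,:2],np.ones(len(p))];s=np.linalg.lstsq(A,(p[:,:2]**2).sum(1),rcond=None)[0];return s[:2],np.sqrt(s[2]+s[0]**2+s[1]**2)
k=mask((0,0,110),(180,255,255),B)&~mask((5,20,0),(25,255,255),B)
k=mask((40,10,150),(120,90,255),B)|mask((50,90,60),(130,255,255),B)
h=cv2.convexHull(big(k))[:,0];
pts=big(cv2.fillConvexPoly(np.zeros_like(k),h,255))
C,r=circ(np.array([ray(c,u,v,.01) for u,v in pts]));print('disc',C.round(4),r)
def ang(p,C):return np.degrees(np.arctan2(p[1]-C[1],p[0]-C[0]))
for n,lo,hi,z,b in(('green',(50,120,60),(85,255,255),.01,B),('blue',(100,120,60),(125,255,255),.01,(270,255,292,275)),('hub',(18,100,150),(32,255,255),.042,B),('pin',(0,0,0),(180,255,45),.053,(345,205,370,225)),('red',(0,150,100),(8,255,255),.037,(365,200,410,225))):
    u,v,N=cen(mask(lo,hi,b));p=ray(c,u,v,z);print(n,round(u,1),round(v,1),N,p.round(4),'r',np.hypot(*(p[:2]-C)).round(4),'ang',ang(p,C).round(2))
# dark cam top contour
k=mask((0,0,30),(180,80,130),(270,160,380,255)); 
P=np.array([ray(c,u,v,.024)[:2] for u,v in big(k)])-C;rr=np.hypot(*P.T);a=np.degrees(np.arctan2(P[:,1],P[:,0]))
i=rr>50;print('nose max',rr.max(),a[rr.argmax()],'base r',np.median(rr),'mean ang r>50',a[i].mean())
```

```text
disc [0.5208 0.2599] 0.09415418998337892
green 359.4 139.6 322 [0.4632 0.3211 0.01  ] r 0.084 ang 133.26
blue 279.6 264.6 40 [0.5717 0.1923 0.01  ] r 0.0847 ang -52.99
hub 320.8 214.8 63 [0.5207 0.2598 0.042 ] r 0.0001 ang -93.35
pin 356.0 216.5 58 [0.5306 0.2939 0.053 ] r 0.0353 ang 73.84
red 377.7 212.5 210 [0.5379 0.3171 0.037 ] r 0.0597 ang 73.25
nose max 0.05678279311520435 44.19119969203417 base r 0.04108243208102254 mean ang r>50 nan<stdin>:24: RuntimeWarning: Mean of empty slice.
  ret = ret.dtype.type(ret / rcount)
```

Request:
arm_command --series '[[[1.9,3.7,0],0],[[0,0,3.5],0],[[0,0,3.5],0],[[0,0,3.5],0],[[0,0,3.5],0],[[0,0,3.5],0],[[0,0,2.3],0],[[0,0,1.0],0],[[0,0,0],0],[[0,0,0],0]]'

```text
time: 2.55
eef_pos: [0.5051, 0.3037, 0.0486]
eef_rot: [0.153, 0.988, 0.001, 0.001]
force: [0.3, 0.2, 0.4]
opening: -0.0003
finger_force: 0.0
```

Request:
arm_command --series '[[[-0.6,-0.1,0],0],[[-0.6,-0.1,0],0],[[-0.44,0.15,0],0.12],[[-0.44,0.15,0],0.12],[[-0.44,0.15,0],0.12],[[-0.44,0.15,0],0.12],[[-0.44,0.15,0],0.12],[[-0.44,0.15,0],0.12],[[-0.44,0.15,0],0.12],[[-0.44,0.15,0],0.12],[[-0.44,0.15,0],0.12],[[-0.44,0.15,0],0.12],[[-0.44,0.15,0],0.12],[[-0.44,0.15,0],0.12],[[-0.44,0.15,0],0.12],[[-0.44,0.15,0],0.12],[[0,0,0],0],[[0,0,0],0]]'

```text
time: 4.35
eef_pos: [0.5583, 0.2574, 0.0478]
eef_rot: [0.838, 0.546, 0.0, 0.0]
force: [0.1, -0.7, 0.1]
opening: 0.0002
finger_force: 0.0
```

```bash
cat >> h.py <<'E'
C=np.array([.5208,.2599]); NOSE=np.radians(47.1)
from scipy.spatial.transform import Rotation as Ro
def tool():
    o=env.get_obs();R=Ro.from_quat(o["eef_rot"]).as_matrix();return o,R
def hand(im,c,box=(225,60,600,400)):
    hsv=cv2.cvtColor(im,cv2.COLOR_RGB2HSV)
    m=cv2.inRange(hsv,(0,150,90),(8,255,255))|cv2.inRange(hsv,(174,150,90),(180,255,255))
    y,x=np.nonzero(m);P=np.array([ray(c,u,v,.039)[:2] for u,v in zip(x,y)]).reshape(-1,2)-C
    r=np.hypot(*P.T);P=P[(r>.022)&(r<.085)];a=np.arctan2(*P.mean(0)[::-1])
    return len(P),np.degrees(a),(a-NOSE+1.745+.5)%(2*np.pi)-.5
E
python3 - <<'E'
from h import *
im,d,c=snap('wrist','w2.png');print(hand(im,c))
o,R=tool();P=o["eef_pos"][:2]-C;print(P,np.hypot(*P),np.degrees(np.arctan2(P[1],P[0])),np.degrees(np.arctan2(R[1,1],R[0,1])))
im,d,c=snap('top','t2.png');print(hand(im,c,))
E
```

```text
(1012, np.float64(-25.575627609841757), np.float64(0.47657101225496445))
[ 0.03731574 -0.00241738] 0.03739395449419455 -3.7065444642065795 -23.830966569620344
(0, np.float64(nan), np.float64(nan))h.py:22: RuntimeWarning: Mean of empty slice.
  r=np.hypot(*P.T);P=P[(r>.022)&(r<.085)];a=np.arctan2(*P.mean(0)[::-1])
  ret = um.true_divide(
```

View pics/w2.png

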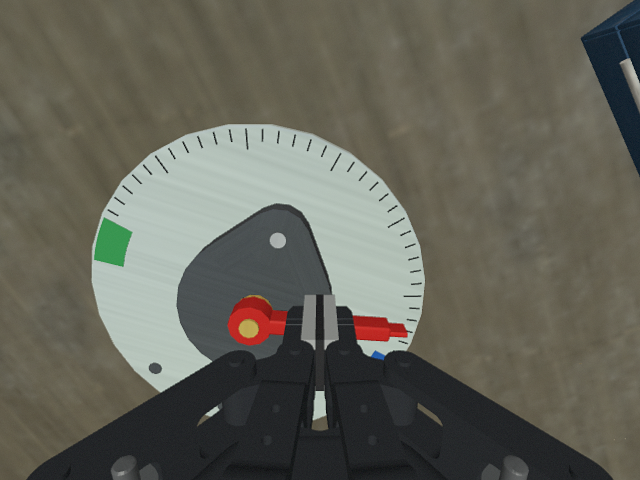

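The fingers are pushing the pin and the hand is at about 0.48 rad. I'll continue to the stop.

Request:
arm_command --series '[[[-0.4,0.15,0],0.11],[[-0.4,0.15,0],0.11],[[-0.4,0.15,0],0.11],[[-0.3,0.1,0],0.08],[[-0.18,0.05,0],0.05],[[0,0,0],0],[[0,0,0],0],[[0,0,0],0]]'

```text
time: 5.25
eef_pos: [0.5537, 0.241, 0.0475]
eef_rot: [0.94, 0.34, 0.001, -0.0]
force: [2.7, 2.0, -1.2]
opening: -0.0002
finger_force: 2.0
```

Run:
```python
from h import *
im,d,c=snap('wrist','w3.png');print(hand(im,c))
o,R=tool();P=o["eef_pos"][:2]-C;print(o["force"],np.hypot(*P),np.degrees(np.arctan2(P[1],P[0])),np.degrees(np.arctan2(R[1,1],R[0,1])))
```

```text
(1013, np.float64(-50.50140591245997), np.float64(0.04153411225211312))
[ 3.06560499  3.67028072 -0.33605676] 0.03793033217059811 -29.844032940219122 -50.229448365186386
```

Request:
arm_command --series '[[[0.6,0,0],0],[[0.6,0,-1],0],[[0,0,-4.5],0],[[0,0,-4.5],0],[[0,0,-4.5],0],[[0,0,-4.5],0],[[0,0,-4.5],0],[[-1.5,1.8,-2],0],[[-3.3,3.55,0],0],[[-3.3,3.55,0],0],[[-3.3,3.55,0],0],[[-3.3,3.55,0],0],[[-3.3,3.55,0],0],[[-3.3,3.55,0],0],[[-3.3,3.55,0],0],[[-3.3,3.55,0],0],[[-3.3,3.55,0],0],[[-1.5,1.8,0],0]]'

```text
time: 7.1
eef_pos: [0.5368, -0.2378, 0.3027]
eef_rot: [0.941, 0.338, -0.001, 0.0]
force: [0.8, 1.3, -0.1]
opening: -0.0002
finger_force: 0.0
```

Request:
arm_command --series '[[[0,0,1],-0.145],[[0,0,1],-0.145],[[0,0,1],-0.145],[[0,0,1],-0.145],[[0,0,1],-0.145],[[0,0,1],-0.145],[[0,0,0],0],[[0,0,0],0]]' --hand 55

```text
time: 7.9
eef_pos: [0.5377, -0.2342, 0.2428]
eef_rot: [0.711, 0.703, -0.0, -0.0]
force: [-0.3, 0.9, -0.9]
opening: 0.0471
finger_force: 0.0
```

Run:
```python
from h import *
im,d,c=snap('top');print('hand top',hand(im,c))
im,d,c=snap('wrist','w4.png');np.savez('pics/w4.npz',im=im,d=d,K=c["camera_matrix"],T=c["world_from_camera"])
o,R=tool();print(o["eef_pos"],np.degrees(np.arctan2(R[1,1],R[0,1])),o["opening"])
hsv=cv2.cvtColor(im,cv2.COLOR_RGB2HSV)
for n,lo,hi,z in(('yellow',(20,150,80),(34,255,255),.11),('pad',(100,150,40),(125,255,255),.004)):
    m=cv2.inRange(hsv,lo,hi);N,l,s,ce=cv2.connectedComponentsWithStats(m)
    for i in range(1,N):
        if s[i,4]>60: print(n,ce[i].round(1),s[i].tolist(),ray(c,*ce[i],z).round(4))
```

```text
hand top (19, np.float64(-53.54868996256575), np.float64(-0.011651027665740665))
[ 0.5380048  -0.23432503  0.24318359] -0.5888061223869034 0.04691223340261193
yellow [317.2 245.8] [306, 226, 23, 39, 706] [ 0.5357 -0.2496  0.11  ]
pad [323.5 214.9] [295, 193, 56, 53, 819] [ 0.5419 -0.2509  0.004 ]
```

View pics/w4.png

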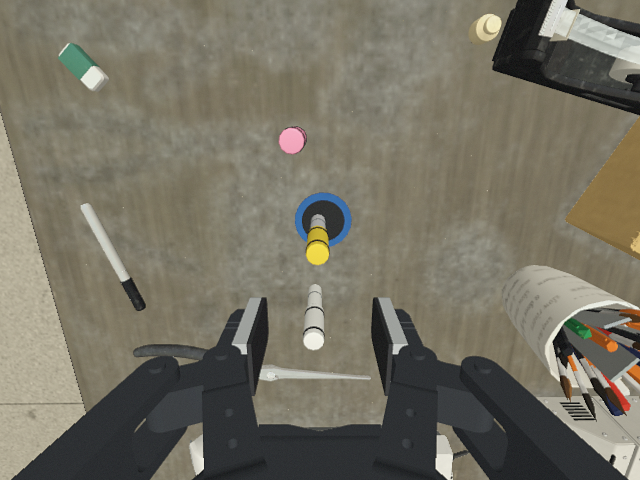

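The yellow stylus has its top at about (317,254), with the pad ring centred at (323,219). The pink one is at (292,140) and the white one at (314,340), both clear of the fingers' closing line.

Run:
```python
from h import *
D=np.load('pics/w4.npz');im=D['im'];c=dict(camera_matrix=D['K'],world_from_camera=D['T'])
hsv=cv2.cvtColor(im,cv2.COLOR_RGB2HSV)
m=cv2.inRange(hsv,(100,150,40),(125,255,255));m[:180]=0;m[270:]=0;m[:,:285]=0;m[:,360:]=0
cs=cv2.findContours(m,cv2.RETR_EXTERNAL,cv2.CHAIN_APPROX_NONE)[0];h=cv2.convexHull(np.vstack(cs))[:,0]
P=np.array([ray(c,u,v,.004)[:2] for u,v in h]);A=np.c_[2*P,np.ones(len(P))];s=np.linalg.lstsq(A,(P**2).sum(1),rcond=None)[0];print('pad',s[:2],np.sqrt(s[2]+s[0]**2+s[1]**2))
for v in(250,253,256):print(v,ray(c,317.5,v,.11).round(4))
y=cv2.inRange(hsv,(20,150,80),(34,255,255));
for v in range(240,268,3):
    x=np.nonzero(y[v])[0];print(v,x.min() if len(x) else 0,x.max() if len(x) else 0,end='; ')
d=D['d'];print(d[244:264:4,317])
i=(d[250,317],d[255,317]);T=c['world_from_camera'];K=c['camera_matrix']
for v in(248,252,256,260):print(v,(T[:3,:3]@(np.linalg.solve(K,[317,v,1])*d[v,317])+T[:3,3]).round(4))
```

```text
pad [ 0.54101479 -0.2570958 ] 0.03106323764048995
250 [ 0.5358 -0.2533  0.11  ]
253 [ 0.5358 -0.256   0.11  ]
256 [ 0.5358 -0.2587  0.11  ]
240 308 327; 243 307 327; 246 307 327; 249 306 328; 252 306 328; 255 306 328; 258 307 327; 261 309 325; 264 315 318; 267 0 0; [0.29398593 0.29307935 0.29481098 0.29662657 0.29755878]
248 [ 0.5354 -0.2514  0.1104]
252 [ 0.5354 -0.2552  0.1098]
256 [ 0.5353 -0.259   0.1092]
260 [ 0.5353 -0.2625  0.1094]
```

Request:
arm_command --series '[[[-1.12,-0.1,1],0],[[-1.12,-0.1,3],0],[[0,0,3.5],0],[[0,0,3.5],0],[[0,0,3.5],0],[[0,0,2.4],0],[[0,0,1.3],0],[[0,0,0],0],[[0,0,0],0]]'

```text
time: 8.9
eef_pos: [0.5361, -0.2572, 0.0612]
eef_rot: [0.71, 0.704, 0.0, 0.001]
force: [0.1, 0.6, 0.4]
opening: 0.0471
finger_force: 0.0
```

Request:
arm_command --series '[[[0,0,0],0],[[0,0,0],0],[[0,0,0],0],[[0,0,0],0],[[0,0,0],0],[[0,0,0],0]]' --hand 0

```text
time: 9.5
eef_pos: [0.5364, -0.2571, 0.062]
eef_rot: [0.71, 0.704, 0.0, 0.001]
force: [-1.7, -1.1, 6.1]
opening: 0.0187
finger_force: 58.4
```

Request:
arm_command --series '[[[0,0,-1],0],[[0,0,-3],0],[[0,0,-4],0],[[0,0,-4],0],[[0,0,-4],0],[[0,0,-4],0],[[0,0,-4],0],[[2,0,0],0],[[4.2,-0.07,0],0],[[4.2,-0.07,0],0],[[4.2,-0.07,0],0],[[4.2,-0.07,0],0],[[4.2,-0.07,0],0],[[4.2,-0.07,0],0],[[4.2,-0.07,0],0],[[4.2,-0.07,0],0],[[4.2,-0.07,0],0],[[4.0,-0.06,0],0],[[2,0,0],0],[[0,0,0],0]]'

```text
time: 11.5
eef_pos: [0.5319, 0.2041, 0.3001]
eef_rot: [0.709, 0.706, -0.0, -0.0]
force: [0.2, -0.4, -2.2]
opening: 0.0188
finger_force: 59.1
```

Run:
```python
from h import *
o,R=tool();print(o["time"],o["eef_pos"],o["force"],o["opening"],R.round(3).tolist())
im,d,c=snap('top');print('hand top',hand(im,c))
im,d,c=snap('wrist','w5.png')
```

```text
11.5 [0.53187439 0.2041005  0.30006902] [ 0.23312177 -0.42296764 -2.23219952] 0.018787176543045618 [[0.004, 1.0, -0.001], [1.0, -0.004, 0.0], [0.0, -0.001, -1.0]]
hand top (0, np.float64(nan), np.float64(nan))h.py:22: RuntimeWarning: Mean of empty slice.
  r=np.hypot(*P.T);P=P[(r>.022)&(r<.085)];a=np.arctan2(*P.mean(0)[::-1])
  ret = um.true_divide(
```

View pics/w5.png

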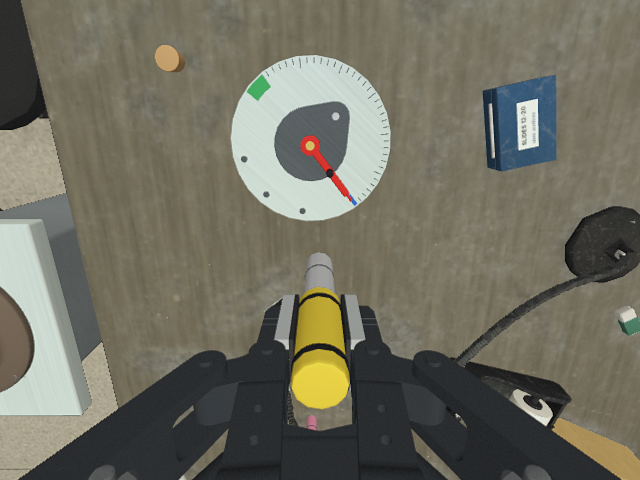

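The stylus is held straight and the hand is at zero. I'll descend beside the cam.

Request:
arm_command --series '[[[-0.4,0.2,2],0],[[0,0,3.5],0],[[0,0,3.5],0],[[0,0,3.5],0],[[0,0,3.5],0],[[0,0,3.5],0],[[0,0,2],0],[[0,0,1.2],0],[[0,0,0],0],[[0,0,0],0],[[0,0,0],0]]'

```text
time: 12.7
eef_pos: [0.5355, 0.1975, 0.075]
eef_rot: [0.71, 0.704, 0.001, 0.001]
force: [0.8, 0.8, -2.6]
opening: 0.0182
finger_force: 59.1
```

Run:
```python
from h import *
o,R=tool();print(o["time"],o["eef_pos"],o["force"],o["opening"],R.round(3).tolist())
P=o["eef_pos"][:2]-C;print(np.hypot(*P),np.degrees(np.arctan2(P[1],P[0])-NOSE))
im,d,c=snap('wrist','w6.png');print('hand',hand(im,c),proj(c,[*o["eef_pos"][:2],.0145]))
```

```text
12.7 [0.53546471 0.19749752 0.07501057] [ 0.78380262  0.8366016  -2.59462377] 0.018235932712883016 [[0.008, 1.0, 0.003], [1.0, -0.008, 0.001], [0.001, 0.003, -1.0]]
0.0641024477264342 -123.87533698843906
hand (1215, np.float64(-52.03527733327837), np.float64(0.01476300565658839)) [319.56479344 261.93748307]
```

View pics/w6.png

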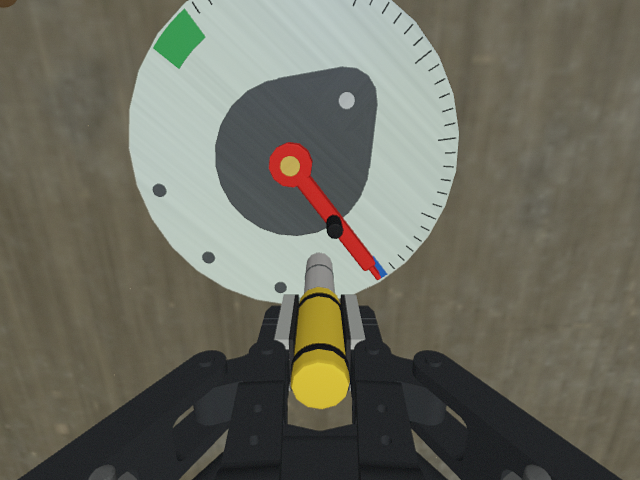

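The foot is beside the cam, clockwise of the hand, which is still at zero. I'll close in gently until contact.

Request:
arm_command --series '[[[0.6,-0.14,0.1],0],[[0.55,-0.14,0.1],0],[[0.05,-0.01,0],0],[[0,0,0],0],[[0,0,0],0],[[0,0,0],0]]'

```text
time: 13.35
eef_pos: [0.5315, 0.2094, 0.0713]
eef_rot: [0.71, 0.704, -0.0, 0.0]
force: [-1.0, -0.1, -2.3]
opening: 0.0185
finger_force: 59.1
```

Request:
arm_command --series '[[[0.1,-0.02,0],0],[[0,0,0],0],[[0,0,0],0]]'

```text
time: 13.65
eef_pos: [0.5314, 0.2104, 0.0713]
eef_rot: [0.71, 0.704, -0.0, 0.0]
force: [-0.7, 0.8, -1.6]
opening: 0.0187
finger_force: 59.1
```

Request:
arm_command --series '[[[0.1,-0.02,0],0],[[0,0,0],0],[[0,0,0],0]]'

```text
time: 13.95
eef_pos: [0.5313, 0.2111, 0.0713]
eef_rot: [0.71, 0.704, -0.0, 0.0]
force: [-0.7, -2.3, -2.0]
opening: 0.0186
finger_force: 59.1
```

Request:
arm_command --series '[[[0.1,-0.02,0],0],[[0,0,0],0],[[0,0,0],0]]'

```text
time: 14.25
eef_pos: [0.5312, 0.2117, 0.0714]
eef_rot: [0.71, 0.704, -0.0, 0.001]
force: [1.4, -5.4, -1.1]
opening: 0.0184
finger_force: 59.1
```

Run:
```python
from h import *
im,d,c=snap('wrist');o,R=tool();P=o["eef_pos"][:2]-C
print(o["time"],o["force"],o["eef_pos"],hand(im,c),np.hypot(*P),np.degrees(np.arctan2(P[1],P[0])-NOSE),np.degrees(np.arctan2(R[1,1],R[0,1])))
```

```text
14.3 [ 1.0895716  -5.66644491 -0.45232673] [0.53120659 0.21163514 0.0713702 ] (1202, np.float64(-51.78983154720745), np.float64(0.019046842758671634)) 0.049374018770975824 -124.93249246142932 -0.48764926742858017
```

In contact at about 5.7 N with the hand still at zero. Next I'll compute the offset path round the cam in tool axes.

```bash
cat >> h.py <<'E'
def path(p,a0=-124.93,a1=72.3,n=4000):
    q=50-p*1000; g=24-p*1000; b=np.radians(51.7)
    e=lambda t:np.c_[np.cos(t),np.sin(t)]
    N=np.array([42,0]);t=np.linspace
    return np.vstack([q*e(t(np.radians(a0),-b,n)),N+g*e(t(-b,b,n)),q*e(t(b,np.radians(a1),n))])/1000
def rows(p,step=.005,yaw=np.radians(-.5),**k):
    P=path(p,**k);s=np.r_[0,np.cumsum(np.hypot(*np.diff(P,axis=0).T))]
    u=np.arange(0,s[-1]+step/2,step);Q=np.c_[np.interp(u,s,P[:,0]),np.interp(u,s,P[:,1])]
    c,sn=np.cos(NOSE),np.sin(NOSE);W=Q@np.array([[c,sn],[-sn,c]])
    X=np.array([-np.sin(yaw),np.cos(yaw)]);Y=np.array([np.cos(yaw),np.sin(yaw)])
    T=np.c_[W@X,W@Y]*100;T=T.round(2)
    return Q,W+C,np.diff(T,axis=0).round(2)
E
python3 - <<'E'
from h import *
Q,W,D=rows(.0013)
for i,d in enumerate(D):print(i,d.tolist(),np.degrees(np.arctan2(Q[i+1,1],Q[i+1,0])).round(0),W[i+1].round(4))
E
```

```text
0 [0.13, 0.48] -119.0 [0.5359 0.2136]
1 [0.19, 0.46] -113.0 [0.5406 0.2154]
2 [0.23, 0.45] -107.0 [0.545  0.2176]
3 [0.27, 0.42] -101.0 [0.5492 0.2204]
4 [0.32, 0.38] -96.0 [0.5531 0.2235]
5 [0.35, 0.36] -90.0 [0.5567 0.227 ]
6 [0.39, 0.31] -84.0 [0.5599 0.2308]
7 [0.42, 0.28] -78.0 [0.5626 0.235 ]
8 [0.44, 0.23] -72.0 [0.565  0.2394]
9 [0.46, 0.18] -66.0 [0.5668 0.244 ]
10 [0.49, 0.13] -60.0 [0.5682 0.2488]
11 [0.49, 0.09] -54.0 [0.5691 0.2538]
12 [0.5, 0.04] -48.0 [0.5696 0.2587]
13 [0.5, 0.03] -43.0 [0.57   0.2637]
14 [0.49, 0.04] -37.0 [0.5704 0.2687]
15 [0.5, 0.04] -32.0 [0.5708 0.2737]
16 [0.5, 0.03] -27.0 [0.5712 0.2787]
17 [0.5, 0.04] -22.0 [0.5716 0.2837]
18 [0.5, 0.03] -18.0 [0.572  0.2886]
19 [0.5, -0.01] -14.0 [0.5719 0.2936]
20 [0.48, -0.12] -9.0 [0.5707 0.2985]
21 [0.45, -0.23] -5.0 [0.5685 0.3029]
22 [0.38, -0.32] -1.0 [0.5653 0.3068]
23 [0.31, -0.39] 4.0 [0.5614 0.3099]
24 [0.21, -0.45] 8.0 [0.5569 0.3121]
25 [0.11, -0.49] 13.0 [0.5521 0.3132]
26 [0.0, -0.5] 17.0 [0.5471 0.3132]
27 [-0.08, -0.49] 21.0 [0.5421 0.3125]
28 [-0.08, -0.5] 25.0 [0.5372 0.3117]
29 [-0.08, -0.49] 30.0 [0.5323 0.311 ]
30 [-0.08, -0.49] 36.0 [0.5273 0.3102]
31 [-0.09, -0.5] 41.0 [0.5224 0.3094]
32 [-0.08, -0.49] 47.0 [0.5174 0.3087]
33 [-0.08, -0.49] 53.0 [0.5125 0.3079]
34 [-0.11, -0.49] 59.0 [0.5076 0.3068]
35 [-0.17, -0.47] 64.0 [0.5029 0.3052]
36 [-0.21, -0.45] 70.0 [0.4983 0.3031]
```

Request:
arm_command --series '[[[0.13,0.48,0],0],[[0.19,0.46,0],0],[[0.23,0.45,0],0],[[0.27,0.42,0],0],[[0.32,0.38,0],0],[[0.35,0.36,0],0],[[0,0,0],0]]'

```text
time: 15.0
eef_pos: [0.5575, 0.2262, 0.0708]
eef_rot: [0.71, 0.704, -0.001, 0.001]
force: [4.3, -4.3, -4.5]
opening: 0.0184
finger_force: 58.8
```

Request:
arm_command --series '[[[0.39,0.31,0],0],[[0.42,0.28,0],0],[[0.44,0.23,0],0],[[0.46,0.18,0],0],[[0.49,0.13,0],0],[[0.49,0.09,0],0],[[0.5,0.04,0],0],[[0,0,0],0]]'

```text
time: 15.8
eef_pos: [0.5713, 0.2595, 0.0717]
eef_rot: [0.71, 0.704, 0.001, 0.001]
force: [5.6, -2.0, -2.7]
opening: 0.0184
finger_force: 59.0
```

Request:
arm_command --series '[[[0.5,0.03,0],0],[[0.49,0.04,0],0],[[0.5,0.04,0],0],[[0.5,0.03,0],0],[[0.5,0.04,0],0],[[0.5,0.03,0],0],[[0,0,0],0]]'

```text
time: 16.5
eef_pos: [0.5737, 0.2895, 0.0717]
eef_rot: [0.71, 0.704, 0.002, 0.001]
force: [4.8, -0.7, -3.4]
opening: 0.0185
finger_force: 59.1
```

Run:
```python
from h import *
im,d,c=snap('wrist');print(hand(im,c))
```

```text
(1442, np.float64(42.24550229109873), np.float64(1.6602730314491518))
```

Request:
arm_command --series '[[[0.5,-0.03,0],0],[[0.48,-0.13,0],0],[[0.45,-0.23,0],0],[[0.38,-0.32,0],0],[[0,0,0],0]]'

```text
time: 17.05
eef_pos: [0.5651, 0.3085, 0.0717]
eef_rot: [0.71, 0.705, 0.001, -0.001]
force: [3.5, 3.1, -1.0]
opening: 0.0185
finger_force: 59.2
```

Request:
arm_command --series '[[[0.31,-0.39,0],0],[[0.21,-0.45,0],0],[[0.11,-0.49,0],0],[[0.0,-0.5,0],0],[[0,0,0],0]]'

```text
time: 17.55
eef_pos: [0.5448, 0.3134, 0.071]
eef_rot: [0.71, 0.705, -0.001, -0.001]
force: [-1.2, 3.0, -1.6]
opening: 0.0183
finger_force: 59.4
```

Request:
arm_command --series '[[[-0.12,-0.49,0],0],[[-0.09,-0.5,0],0],[[-0.08,-0.49,0],0],[[-0.08,-0.49,0],0],[[-0.09,-0.5,0],0],[[-0.08,-0.49,0],0],[[0,0,0],0]]'

```text
time: 18.25
eef_pos: [0.5162, 0.3086, 0.0717]
eef_rot: [0.71, 0.704, 0.0, -0.001]
force: [-1.3, 5.1, -1.0]
opening: 0.0186
finger_force: 59.5
```

Run:
```python
from h import *
im,d,c=snap('wrist');print(hand(im,c));o,R=tool();P=o["eef_pos"][:2]-C
print(o["force"],np.hypot(*P),np.degrees(np.arctan2(P[1],P[0])-NOSE))
```

```text
(851, np.float64(109.47354773881482), np.float64(2.8336237741921826))
[-1.86152887  5.08322322  0.77425471] 0.048945449795487136 48.253026134077686
```

Request:
arm_command --series '[[[-0.08,-0.49,0],0],[[-0.11,-0.49,0],0],[[-0.17,-0.47,0],0],[[0,0,0],0],[[-0.2,-0.42,0],0],[[0,0,0],0],[[0,0,0],0]]'

```text
time: 19.0
eef_pos: [0.4977, 0.3027, 0.0712]
eef_rot: [0.71, 0.704, -0.0, -0.0]
force: [-2.6, 3.7, 0.5]
opening: 0.0188
finger_force: 59.6
```

Run:
```python
from h import *
im,d,c=snap('wrist','w7.png');print(hand(im,c));o,R=tool();P=o["eef_pos"][:2]-C
print(o["force"],np.hypot(*P),np.degrees(np.arctan2(P[1],P[0])-NOSE))
```

```text
(811, np.float64(131.61796344135496), np.float64(3.2201167391318415))
[-2.30916447  3.88384185  0.82699745] 0.048652006231037034 71.2252907806202
```

View pics/w7.png

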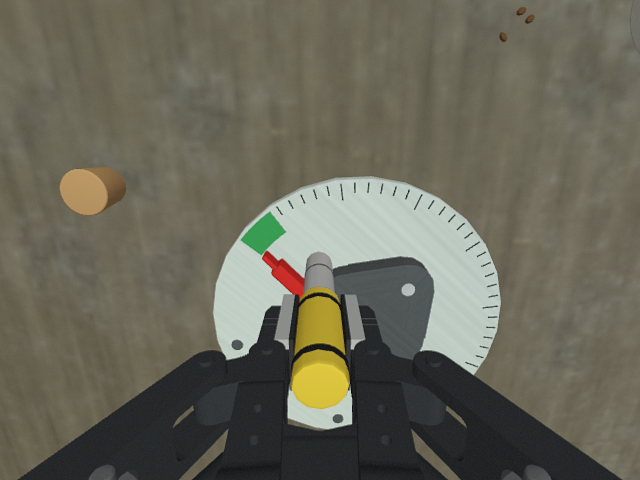

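The hand points into the green band at about 3.22 rad. I'll back off clockwise and outward, lift, and carry the stylus over the lamp to the pad.

Request:
arm_command --series '[[[0.5,0.3,0],0],[[1.0,0.5,0],0],[[0,0,-2],0],[[0,0,-4],0],[[0,0,-4],0],[[0,0,-4],0],[[0,0,-4],0],[[0,0,-4],0],[[0,0,-1],0],[[-2,0,0],0],[[-4.2,0.3,0],0],[[-4.2,0.3,0],0],[[-4.2,0.3,0],0],[[-4.2,0.3,0],0],[[-4.2,0.3,0],0],[[-4.2,0.3,0],0],[[-4.2,0.3,0],0],[[-4.2,0.3,0],0],[[-4.2,0.3,0],0],[[-4.2,0.3,0],0]]'

```text
time: 21.05
eef_pos: [0.5318, -0.1251, 0.2992]
eef_rot: [0.71, 0.704, -0.001, -0.001]
force: [0.3, 0.8, -2.4]
opening: 0.0186
finger_force: 59.4
```

Request:
arm_command --series '[[[-4.2,0.4,0],0],[[-4.2,0.4,0],0],[[-2,0.2,0],0],[[0,0,0],0],[[0,0,0],0],[[0,0,0],0]]'

```text
time: 21.65
eef_pos: [0.5415, -0.226, 0.3005]
eef_rot: [0.71, 0.704, -0.0, -0.001]
force: [-0.2, 0.4, -2.1]
opening: 0.0183
finger_force: 59.4
```

Run:
```python
from h import *
im,d,c=snap('top');print(hand(im,c));o,R=tool();print(o["eef_pos"],o["force"])
im,d,c=snap('wrist','w8.png')
K=np.array(c["camera_matrix"]);f=o["eef_pos"]-[0,0,.058]
print(proj(c,f),proj(c,[.541,-.257,.004]))
```

```text
(21, np.float64(133.54562162627622), np.float64(3.253760721311735))
[ 0.54171918 -0.22577099  0.30089462] [ 0.53121975 -0.18472899 -1.54594068]
[319.94529418 263.44296921] [319.55725024 214.7112401 ]
```

View pics/w8.png

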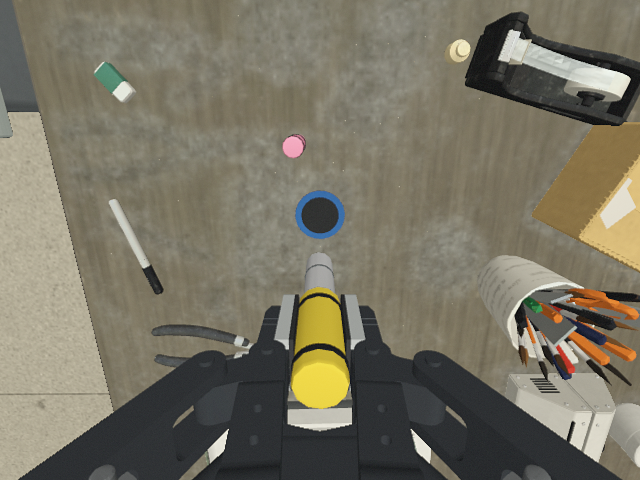

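The pad sits at (320,214), as predicted, and the hand remains in the band. I'll lower the stylus onto the pad.

Request:
arm_command --series '[[[-1.5,0,0],0],[[-1.6,0,2],0],[[0,0,4],0],[[0,0,4],0],[[0,0,4],0],[[0,0,4],0],[[0,0,3],0],[[0,0,1.5],0],[[0,0,0.6],0],[[0,0,0],0],[[0,0,0],0]]'

```text
time: 22.85
eef_pos: [0.5425, -0.258, 0.0715]
eef_rot: [0.71, 0.704, 0.0, 0.001]
force: [0.8, -0.7, -1.9]
opening: 0.019
finger_force: 59.5
```

Request:
arm_command --series '[[[0,0,0.2],0],[[0,0,0],0],[[0,0,0],0]]'

```text
time: 23.15
eef_pos: [0.542, -0.2577, 0.0689]
eef_rot: [0.71, 0.704, 0.0, 0.0]
force: [-1.2, 0.2, -1.3]
opening: 0.0187
finger_force: 59.5
```

Request:
arm_command --series '[[[0,0,0.3],0],[[0,0,0.2],0],[[0,0,0],0],[[0,0,0],0]]'

```text
time: 23.55
eef_pos: [0.5416, -0.2576, 0.0631]
eef_rot: [0.71, 0.704, -0.0, -0.0]
force: [-0.5, -0.0, -1.7]
opening: 0.0183
finger_force: 59.5
```

Request:
arm_command --series '[[[0,0,0.1],0],[[0,0,0],0],[[0,0,0],0]]'

```text
time: 23.85
eef_pos: [0.5417, -0.2576, 0.0623]
eef_rot: [0.71, 0.704, 0.0, 0.0]
force: [0.3, -0.3, -1.5]
opening: 0.0186
finger_force: 59.5
```

Request:
arm_command --series '[[[0,0,0.1],0],[[0,0,0],0],[[0,0,0],0]]'

```text
time: 24.15
eef_pos: [0.5419, -0.2577, 0.062]
eef_rot: [0.71, 0.704, 0.0, 0.0]
force: [-1.6, 0.4, 5.4]
opening: 0.0187
finger_force: 60.3
```

Touchdown. Force is now 5.4 N upward, so I'll open to 55% and withdraw straight up.

Request:
arm_command --series '[[[0,0,0],0],[[0,0,0],0],[[0,0,0],0],[[0,0,0],0],[[0,0,0],0],[[0,0,0],0]]' --hand 55

```text
time: 24.75
eef_pos: [0.5417, -0.2576, 0.0612]
eef_rot: [0.71, 0.704, -0.0, -0.0]
force: [-0.1, -0.4, -0.6]
opening: 0.0464
finger_force: 0.0
```

Request:
arm_command --series '[[[0,0,-1],0],[[0,0,-2],0],[[0,0,-3],0],[[0,0,-4],0],[[0,0,-4],0],[[0,0,-4],0],[[0,0,-1],0],[[0,0,0],0],[[0,0,0],0],[[0,0,0],0]]'

```text
time: 25.75
eef_pos: [0.5411, -0.2573, 0.2493]
eef_rot: [0.71, 0.704, -0.001, -0.001]
force: [-1.4, 1.0, -0.0]
opening: 0.0467
finger_force: 0.0
```

Run:
```python
from h import *
im,d,c=snap('top');print(hand(im,c))
im,d,c=snap('wrist','w9.png');T=c['world_from_camera'];K=c['camera_matrix']
hsv=cv2.cvtColor(im,cv2.COLOR_RGB2HSV);y=cv2.inRange(hsv,(20,150,80),(34,255,255))
n,l,s,ce=cv2.connectedComponentsWithStats(y);i=1+s[1:,4].argmax();x0,y0,w,h=s[i,:4];print(s[i].tolist())
u=x0+w/2
for v in range(y0+2,y0+h,5):
    if d[v,int(u)]>0:print(v,(T[:3,:3]@(np.linalg.solve(K,[u,v,1])*d[v,int(u)])+T[:3,3]).round(4))
o,R=tool();print(o["eef_pos"],o["force"],o["opening"],o["time"])
```

```text
(21, np.float64(133.54562162627622), np.float64(3.253760721311735))
[309, 203, 24, 35, 638]
205 [ 0.5417 -0.248   0.0717]
210 [ 0.5417 -0.2479  0.0917]
215 [ 0.5417 -0.2481  0.1083]
220 [ 0.5417 -0.2517  0.1108]
225 [ 0.5417 -0.2563  0.1098]
230 [ 0.5416 -0.261   0.1088]
235 [ 0.5416 -0.2652  0.1094]
[ 0.54112336 -0.25730861  0.24953905] [ 0.41797543  0.06710213 -0.09829865] 0.04692864375345382 25.85
```

View pics/w9.png

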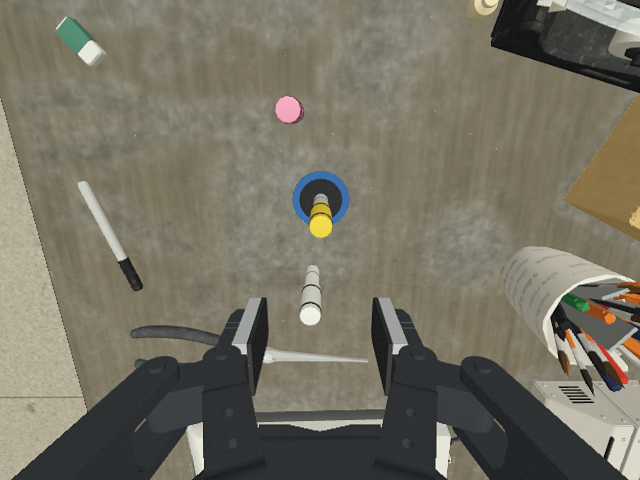

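The stylus stands upright in the middle of its pad, with its top at (320,226), a vertical side, and a level top at 0.11 m. The hand is in the band and the robot is clear of everything, so I'm handing in.

```bash
python3 -c "
from h import *
print(env.hand_in())"
```

```text
the job is handed in; nothing more can be done
None
```

The check trace is done and handed in at about 26 s of the 72 s; the hand-in gave no verdict. The hand measures about 3.25 rad, inside the green band, and the stylus stands upright on its pad. The arm kept clear of the weight, glue stick and cork, but I did not re-measure them.

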